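# Gauge held flush on the sloped test panel

## Task

Take a paint-film reading on the sprayed blue panel in the tilting stand: lift the lid off the grey storage box by its black knob and set it down flat on free bench, knob up, then take the film gauge out of the box. Lay the underside of the gauge flush on the sloped panel, lengthways up the slope and wholly inside the masking-tape border, with its display facing out, and finish while still gripping it and pressing it lightly against the panel. Leave the stand at its angle and do not disturb the tin, the cup or the tape roll.

Things in the scene. Friction and masses are not known exactly. Their poses are not given: they have to be found in the camera images.
- gauge_box: grey open-topped storage box, loose, 0.9 kg; outside 176 (x) x 152 (y) x 46 mm high (180 x 159 over the rim bead), walls 4 mm, floor 6 mm thick; holds the film gauge, closed by the loose lid. Left or right of the panel stand, turned up to 17 degrees. Origin: centre of its underside, z up
- box_lid: white loose lid on the gauge box, 184 x 160 mm, 0.13 to 0.21 kg; a 7 mm lip below it drops inside the box rim with 4 to 5 mm of play. Origin: centre of the lip's lower edge (z = 0 on the bench, 40 mm on the box); its top is 12 mm above the origin. Free bench for it: the outer side of the box (away from the stand), about 0.22 m from the box centre in y
- lid_knob (a point): point on the axis of the lid's round black knob, 29 mm above the lid's origin. The knob rises from 12 to 41 mm above the lid's origin, 18 mm across at its waist, 28 mm across at its widest (24 to 36 mm above the origin)
- film_gauge: paint film gauge, black, display on top, grey probe at its +x end, 126 (x) x 58 (y) x 26 mm, 0.11 to 0.2 kg, display up in the box, x within 6 degrees of the box's. Origin: middle of its flat underside (solid from -62 to +49 mm in x, 56 mm across), z out of the display. Grip it across its width, fingertips about 5 mm above its underside. It reads while pressed flat with about 3 to 20 N
- gauge_end_a (a point): point level with the gauge's underside at the far +x end of its outline, 64 mm from its origin, on the centreline
- gauge_end_b (a point): point level with the gauge's underside at the -x end of its outline, 62 mm from its origin, on the centreline
- panel_stand: dark steel stand fixed to the bench, base 210 (x) x 164 (y) mm, with a plate hinged 95 mm in front (-x) of its origin, 34 mm up, far edge raised: slope of 10 to 23 degrees, facing its -x side; the stand is turned up to 17 degrees. The hinge is locked stiff. Slotted quadrants and black knobs stand up to 92 mm out beside the plate. Origin: centre of its underside, z up
- panel_face (a point): centre of the sloped blue panel's upper face. x points up the slope, y across it, z is the face's outward normal. The panel is 200 (x) x 140 (y) mm with 15 mm of masking tape round its border: 170 x 110 mm is bare paint. It is flat (the tape has no thickness to speak of); only the lip below its lower edge stands 4 mm above it
- panel_top_edge (a point): middle of the upper edge of the panel's plate, 104 mm up the slope from panel_face
- tin_red: small paint tin, 74 mm across, 62 mm high, loose bystander behind the work. Origin: centre of its underside
- mixing_cup: clear mixing cup, 140 mm across, 85 mm high, loose bystander behind the work. Origin: centre of its underside
- masking_tape: roll of masking tape lying flat, 104 mm across, 24 mm high, loose bystander behind the work at the left. Origin: centre of its underside

How it is judged (in metres and radians):
On the way, in this order (a step that is already met when the one before it is completed fails the run):
1. the lid lies flat on the bench, knob up, let go of (height (world z) of box_lid below 0.01 m and angle between box_lid's own z axis and vertical below 0.08 rad and contact force between the fingers and box_lid below 0.1 N and linear speed of box_lid below 0.03 m/s), for 0.2 s.
2. the gauge is gripped and lifted clear of the box (height (world z) of film_gauge above 0.055 m and contact force between the fingers and film_gauge above 1 N and contact force between film_gauge and gauge_box below 0.1 N and contact force between film_gauge and panel_stand below 0.1 N), for 0.2 s.
At the end, for the whole second after the job is handed in: Gauge still gripped, flush on the panel: within 2.9 degrees, underside ends within 3 mm of the face, inside the bare paint (end points within 26 mm of the centreline), pressed with 2.5 to 22 N; lid flat on the bench, knob up; plate top edge within 8 mm of its start (angle between the z axis of film_gauge and the z axis of panel_face, either way round below 0.05 rad and z of gauge_end_a in the frame of panel_face between -0.003 and 0.003 m and z of gauge_end_b in the frame of panel_face between -0.003 and 0.003 m and x of gauge_end_a in the frame of panel_face between -0.085 and 0.085 m and x of gauge_end_b in the frame of panel_face between -0.085 and 0.085 m and y of gauge_end_a in the frame of panel_face between -0.026 and 0.026 m and y of gauge_end_b in the frame of panel_face between -0.026 and 0.026 m and contact force between film_gauge and panel_stand between 2.5 and 22 N and contact force between the fingers and film_gauge above 2 N and contact force between film_gauge and gauge_box below 0.1 N and linear speed of film_gauge below 0.02 m/s and height (world z) of box_lid below 0.01 m and angle between box_lid's own z axis and vertical below 0.08 rad and distance of panel_top_edge from where it was at the start of the episode below 0.008 m); the arm keeps its last pose, push and grip.
It fails at once if the stand's plate is pushed out of its angle (distance of panel_top_edge from where it was at the start of the episode above 0.012 m).
It fails at once if the gauge is rammed against the panel (over 40 N) (contact force between film_gauge and panel_stand above 40 N).
It fails at once if the lid is dropped on the bench (height (world z) of box_lid below 0.03 m and linear speed of box_lid above 0.8 m/s).
It fails at once if the tin, the cup or the tape roll is disturbed (distance of any of tin_red, mixing_cup, masking_tape from where it was at the start of the episode above 0.02 m).
It also fails if it takes over 64 s, if anything falls off the work surface, if the arm or the gripper's body presses on something with over 40 N, if the wrist force passes 120 N, or if a joint passes its speed limit or range.

## Robot

A 6-joint arm with a two-finger parallel gripper is mounted at the origin on a cart in front of the work surface, level with it; the furniture and walls round the work are solid. World frame = base frame: x ahead of the robot, y to its left, z up, the work surface at z = 0. Lengths are in m, angles in degrees, forces in N, time in s.
With the tool pointing down it reaches from about 0.3 to 0.85 m from the base axis. Payload 4.2 kg.
Tool frame: the origin (TCP) lies midway between the tips of the shut fingers; the grasp point (between the pads) lies 19 mm behind it; z points along the fingers, y is the direction in which the jaws open and shut (so a half turn about z gives the same grasp; the last joint's range is limited). The gripper opens to 91 mm and grips with 3 to 60 N. Pads are 32 mm wide; open, the fingers measure 118 mm over their backs; the gripper's body (76 mm by 178 mm) begins 60 mm behind the grasp point.
Start: joints at [62.739, 18.312, 89.639, -0, 72.044, -1.146], TCP at [0.253, 0.516, 0.214] pointing down, gripper open.
Joint ranges: [-177.97, 177.97], [-48.28, 115.42], [12.27, 149.76], [-77.06, 257.06], [2.81, 150.46], [-146.56, 146.56]. Speed limits (degrees/s): [147.25, 147.25, 180, 180, 180, 180].

## Interface

Orientations are given as [roll, pitch, yaw] about the fixed x, y, z axes, in that order (R = Rz(yaw) Ry(pitch) Rx(roll)).
In Python, from rig import * gives the robot as it stands.
- The arm moves only by the tool move_arm, never from a script. Its argument "increments" is a list of rows, each an object of numbers: "tx", "ty", "tz": the shift along the tool's x, y, z in mm; "twist": the turn about the tool's z in rad; "grip": the opening, from 0 (shut) to 1 (fully open). In form: [{"tx": .., "ty": .., "tz": .., "twist": .., "grip": ..}, ...]. A call has 1 to 10 rows; each row shifts and turns the commanded pose from where the row before left it, along the tool's axes as they then stand; what a row does not reach is not made up. A row lasts 1/8 s, in which the tool goes at most 62.5 mm and 10.7 degrees, less where a joint would pass 70% of its speed; a pose out of reach is approached as far as the arm can. A call with a gripper value outside its range is refused whole. The fingers move at their own pace and stop on an object; the grip force is fixed at half the most. Time passes only in rows, so rows that do not move let the fingers close. It gives the time, the measured TCP pose, the force and the opening at its end, in the units of the state.
- get_obs(): the state, without advancing time (a new reading comes with each control period).
- read_camera(name): name is "side" or "top"; returns (picture, depth): 420x560x3 uint8, red, green, blue; 420x560 float32, m along the optical axis (not along the pixel's ray), 0 where there is no reading.
- calibration(name): a dict with "K" (3x3 intrinsics, pixels), "distortion" ([k1, k2, p1, p2, k3] as OpenCV has them; the pictures are not rectified), "eye" and "attitude" of the camera in the world. Camera axes: x right, y down, z forward; pixel columns grow to the right and rows downward; lengths in m; the calibration is good to about 2 mm. A picture is of the moment at which its call begins. calibration takes no time and is no camera call.
- sign_off(): hands the job in, once; it reports no verdict.
The state is a dict: "time": time; "qpos": joint angles; "qvel": joint speeds; "joint_efforts": joint torques, N m; "position": TCP position; "eef_rot": TCP orientation; "contact_force": force on the tool from outside, world axes, zero at the start; "wrist_torque": the same for the moment, N m; "opening": finger opening in m.
Only numpy, scipy, OpenCV 4.12 (cv2) and the standard library are available. Lean on these libraries where they do the work, as an engineer would, in place of code of your own. Each camera call takes 0.05 s, during which the arm holds its last target. There are 200 camera calls.

## Working session

There is one attempt and no reset: what is moved stays moved. The work goes in short steps, Python scripts to look and compute and a tool call to move; the robot and the scene stay as the last step left them, time stands still between calls to the robot, and variables do not carry over. Pictures are saved under pics/ and viewed, about 8 in all and at most 12, crops included, and the job is handed in when it is done.

Besides the shell and the picture viewer there is one more tool, called after "Emit:" by a JSON object that holds its "api" and its "payload". move_arm: Moves the arm, as the interface text tells. Its arguments: {"type":"object","properties":{"increments":{"type":"array"}},"required":["increments"]}

```bash
mkdir -p pics
cat > h.py <<'E'
from rig import *
import numpy as np, cv2
from scipy.spatial.transform import Rotation as R
def cam(n):
    c=calibration(n); return c
def Rot(c):
    a=np.array(c["attitude"],float)
    return a if a.shape==(3,3) else R.from_euler('xyz',a,degrees=True).as_matrix()
def cloud(n,depth):
    c=calibration(n);K=np.array(c["K"]);d=np.array(c["distortion"])
    h,w=depth.shape;u,v=np.meshgrid(np.arange(w),np.arange(h))
    p=cv2.undistortPoints(np.stack([u,v],-1).reshape(-1,1,2).astype(np.float64),K,d).reshape(h,w,2)
    P=np.dstack([p*depth[...,None],depth])
    return P@Rot(c).T+np.array(c["eye"])
def snap(n,name):
    im,d=read_camera(n); cv2.imwrite(f'pics/{name}.png',im[...,::-1]); np.save(f'{name}.npy',d); np.save(f'{name}_im.npy',im)
    return im,d,cloud(n,d)
E
python3 - <<'E'
from h import *
print(calibration("top"),calibration("side"),get_obs())
a=snap("top","t0")[0];b=snap("side","s0")[0]
E
```

```text
{'K': array([[480.93626796,   0.        , 276.53562477],
       [  0.        , 480.93626796, 213.28548136],
       [  0.        ,   0.        ,   1.        ]]), 'distortion': array([0.00329567, 0.        , 0.        , 0.        , 0.        ]), 'eye': array([0.28668239, 0.11817262, 1.38406138]), 'attitude': array([-1.67588324e+02,  1.57714900e-01, -9.17316431e+01])} {'K': array([[469.28873374,   0.        , 282.34661485],
       [  0.        , 469.28873374, 213.43165637],
       [  0.        ,   0.        ,   1.        ]]), 'distortion': array([-0.13491089,  0.        ,  0.        ,  0.        ,  0.        ]), 'eye': array([ 0.27353196, -0.99535066,  0.5463632 ]), 'attitude': array([-113.17096465,    1.36676514,  -15.84923669])} {'time': 0.0, 'qpos': array([ 6.27392477e+01,  1.83514224e+01,  8.97072433e+01,  2.10939737e-03,
        7.20411573e+01, -1.14572807e+00]), 'qvel': array([-0.07065263,  0.00836252, -0.00151078,  0.05387097,  0.06930958,
        0.01938129]), 'joint_efforts': array([-2.11392995e-03, -4.12466311e+01, -2.31972992e+01,  7.24141463e-02,
        4.60470014e-02, -1.56354772e-04]), 'position': array([0.25285939, 0.51586319, 0.21311678]), 'eef_rot': array([-1.79900237e+02, -4.00108683e-03,  1.53884320e+02]), 'contact_force': array([ 0.55714143, -0.50914545,  0.26827535]), 'wrist_torque': array([-0.05947231, -0.03097616, -0.02047518]), 'opening': 0.09121733676406339}
```

View pics/t0.png

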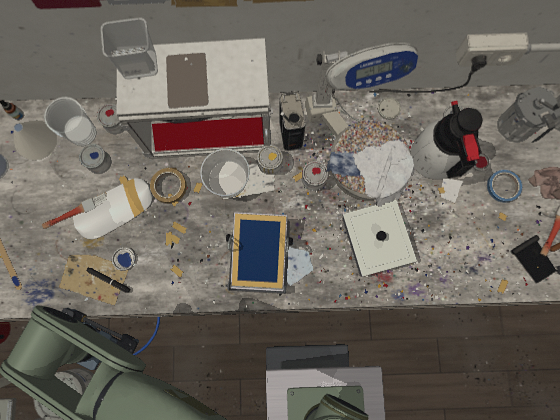

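View pics/s0.png

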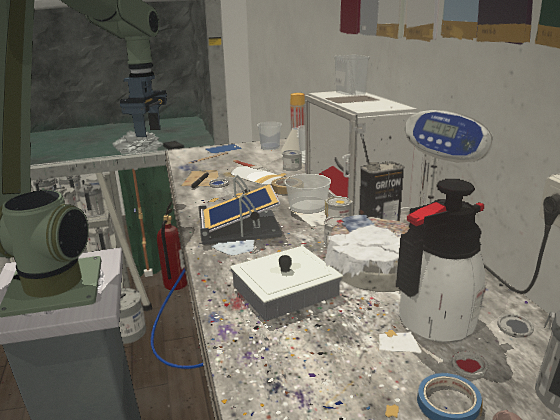

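The top view shows the blue panel at (259,249) and the box with white lid and black knob at (381,236). Free bench lies right of it, about (460,245).

```bash
cat > m.py <<'E'
from h import *
im=np.load('t0_im.npy').astype(int);P=cloud('top',np.load('t0.npy'))
u,v=np.meshgrid(np.arange(560),np.arange(420))
r,g,b=im[...,0],im[...,1],im[...,2]
print('bench z',np.median(P[240:270,440:480,2]))
m=(b>r+30)&(b>60)&(abs(u-259)<35)&(abs(v-250)<45)
m=cv2.morphologyEx(m.astype(np.uint8),cv2.MORPH_OPEN,np.ones((3,3)))>0
pts=P[m];c=pts.mean(0);print('blue',m.sum(),c)
n=np.linalg.svd(pts-c)[2][2];n*=np.sign(n[2]);print('n',n,'tilt',np.degrees(np.arccos(n[2])),'az',np.degrees(np.arctan2(-n[1],-n[0])),'rms',((pts-c)@n).std())
rect=cv2.minAreaRect((pts[:,:2]*1000).astype(np.float32));print(rect)
box=cv2.boxPoints(rect);print(box)
m=(abs(u-381)<50)&(abs(v-237)<50)&(P[...,2]>.042)&(P[...,2]<.062)&(r>140)
m=cv2.morphologyEx(m.astype(np.uint8),cv2.MORPH_OPEN,np.ones((3,3)))
pts=P[m>0];print('lid',len(pts),np.median(pts[:,2]));print(cv2.minAreaRect((pts[:,:2]*1000).astype(np.float32)))
k=(abs(u-381)<15)&(abs(v-236)<15)&(P[...,2]>.068);print('knob',k.sum(),P[k].mean(0),P[k][:,:2].min(0),P[k][:,:2].max(0),P[k][:,2].max())
# obstacles height near drop place
for y in np.arange(-.1,-.52,-.04): print(round(y,2),[int(1000*np.max(P[...,2][(abs(P[...,0]-x)<.02)&(abs(P[...,1]-y)<.02)],initial=0)) for x in np.arange(.2,.64,.04)])
E
python3 m.py
```

```text
bench z 0.0011769103799820213
blue 2323 [0.47216781 0.16549999 0.07586027]
n [0.06845578 0.9962806  0.05233321] tilt 87.0001575472069 az -93.9306917792976 rms 0.030874880373021493
((421.59930419921875, 168.43960571289062), (112.2680435180664, 265.1665954589844), 87.4870834350586)
[[286.6823  118.17263]
 [551.59393 106.5465 ]
 [556.5163  218.70657]
 [291.60468 230.3327 ]]
lid 3482 0.052122006028432755
((504.15997314453125, -172.9312286376953), (184.0479736328125, 159.9411163330078), 13.443058967590332)
knob 84 [ 0.49183511 -0.1573374   0.14300439] [ 0.28668239 -0.18619283] [0.5165932  0.11817262] 1.3840613836912599
-0.1 [0, 0, 0, 8, 9, 57, 56, 58, 60, 59, 82]
-0.14 [0, 0, 0, 6, 7, 58, 59, 60, 72, 59, 103]
-0.18 [0, 0, 0, 9, 7, 56, 59, 87, 86, 59, 103]
-0.22 [0, 0, 0, 7, 7, 55, 60, 60, 59, 59, 94]
-0.26 [0, 0, 0, 8, 9, 8, 60, 57, 57, 52, 9]
-0.3 [0, 0, 0, 7, 8, 8, 8, 10, 8, 8, 11]
-0.34 [0, 0, 0, 12, 8, 7, 11, 7, 8, 7, 12]
-0.38 [0, 0, 0, 8, 8, 8, 10, 9, 10, 10, 9]
-0.42 [0, 0, 0, 8, 7, 8, 8, 8, 8, 9, 9]
-0.46 [0, 0, 0, 9, 9, 9, 9, 9, 9, 9, 10]
-0.5 [0, 0, 0, 9, 11, 8, 7, 7, 8, 8, 7]
```

```bash
sed -i "s/^im=.*/&\nD=np.load('t0.npy');P[D==0]=-9/; s/(b>60)/(b>60)\&(D>0)/; s/(P\[...,2\]>.068)/(P[...,2]>.068)\&(P[...,2]<.12)/" m.py
sed -i '/^for y/d' m.py
cat >> m.py <<'E'
q=(abs(u-259)<50)&(abs(v-250)<55)&(P[...,2]>.01)
ctr=np.array([.473,.166])
a=np.radians(float(np.degrees(np.arctan2(-n0[1],-n0[0]))))
X=np.array([np.cos(a),np.sin(a)]);Y=np.array([-X[1],X[0]])
d=P[q][:,:2]-ctr;px=d@X;py=d@Y;pz=P[q][:,2]
for s in np.arange(-.12,.121,.02): print(round(s,2),[int(1000*np.max(pz[(abs(px-s)<.01)&(abs(py-t)<.01)],initial=0)) for t in np.arange(-.14,.141,.02)])
E
sed -i "s/^rect=/n0=n;rect=/" m.py; python3 m.py
```

```text
bench z 0.001125462763948426
blue 2305 [0.47303936 0.16580331 0.06963302]
n [-0.29264872  0.02654102  0.95585161] tilt 17.088578607115277 az -5.182115641428426 rms 0.002600637810952061
((473.18402099609375, 166.2910919189453), (108.2358169555664, 159.65420532226562), 84.97298431396484)
[[388.92188  119.376236]
 [547.9619   105.38646 ]
 [557.44617  213.20595 ]
 [398.40613  227.19572 ]]
lid 3482 0.052122006028432755
((504.15997314453125, -172.9312286376953), (184.0479736328125, 159.9411163330078), 13.443058967590332)
knob 80 [ 0.50209274 -0.1711129   0.08095154] [ 0.49010192 -0.18619283] [ 0.5165932  -0.15954501] 0.08786082914459259
-0.12 [0, 0, 0, 0, 0, 0, 0, 0, 0, 0, 0, 34, 0, 0, 0]
-0.1 [0, 0, 0, 55, 47, 44, 47, 44, 45, 49, 49, 51, 0, 0, 0]
-0.08 [0, 0, 10, 50, 52, 51, 50, 53, 53, 52, 52, 47, 0, 0, 0]
-0.06 [0, 0, 0, 51, 57, 59, 59, 59, 58, 57, 58, 56, 0, 0, 0]
-0.04 [0, 0, 0, 58, 64, 68, 64, 66, 66, 64, 63, 61, 0, 0, 0]
-0.02 [0, 0, 0, 64, 70, 71, 71, 70, 68, 68, 70, 66, 0, 0, 0]
0.0 [0, 0, 10, 133, 77, 77, 74, 78, 78, 77, 79, 133, 10, 0, 0]
0.02 [0, 10, 86, 128, 83, 84, 82, 82, 83, 83, 82, 129, 81, 0, 0]
0.04 [0, 12, 87, 92, 89, 88, 90, 88, 90, 88, 88, 92, 85, 0, 0]
0.06 [0, 11, 0, 90, 93, 96, 92, 94, 99, 94, 95, 91, 0, 0, 0]
0.08 [0, 0, 0, 96, 101, 99, 101, 100, 101, 101, 102, 97, 0, 0, 0]
0.1 [0, 0, 0, 98, 103, 100, 99, 101, 101, 104, 102, 99, 0, 0, 0]
0.12 [0, 0, 0, 0, 0, 0, 0, 0, 0, 0, 0, 0, 0, 0, 0]
```

Panel centre is about (0.473, 0.166, 0.070), slope 17.1°, upslope azimuth about −5°. The lid is at (0.504, −0.173), yaw 13.4°. The stand's quadrants reach z ≈ 0.133. I'll move now.

Emit:
{"api": "move_arm", "payload": {"increments": [{"twist":0.175,"grip":1},{"twist":0.175,"grip":1},{"twist":0.175,"grip":1},{"twist":0.175,"grip":1},{"twist":0.175,"grip":1},{"twist":0.175,"grip":1},{"twist":0.175,"grip":1},{"twist":0.175,"grip":1},{"twist":0.175,"grip":1},{"twist":0.175,"grip":1}]}}

```text
validation failed for argument at $.in...
```

Emit:
{"api": "move_arm", "payload": {"increments": [{"twist":0.175,"grip":1},{"twist":0.175,"grip":1},{"twist":0.175,"grip":1},{"twist":0.175,"grip":1},{"tx":6,"ty":52,"grip":1},{"tx":6,"ty":52,"grip":1},{"tx":6,"ty":52,"grip":1},{"tx":6,"ty":52,"grip":1},{"tx":6,"ty":52,"grip":1},{"tx":6,"ty":52,"grip":1}]}}

```text
validation failed for argument at $.in...
```

Emit:
{"api": "move_arm", "payload": {"increments": [{"tx":6,"ty":52,"grip":1},{"tx":6,"ty":52,"grip":1},{"tx":6,"ty":52,"grip":1},{"tx":6,"ty":52,"grip":1},{"tx":6,"ty":52,"grip":1},{"tx":6,"ty":52,"grip":1},{"tx":6,"ty":52,"grip":1},{"tx":3,"ty":30,"grip":1},{"tz":30,"grip":1},{"grip":1}]}}

```text
validation failed for argument at $.in...
```

Rows seem to need all five keys.

Emit:
{"api": "move_arm", "payload": {"increments": [{"tx":0,"ty":0,"tz":0,"twist":0.175,"grip":1},{"tx":0,"ty":0,"tz":0,"twist":0.175,"grip":1},{"tx":0,"ty":0,"tz":0,"twist":0.175,"grip":1},{"tx":0,"ty":0,"tz":0,"twist":0.175,"grip":1},{"tx":0,"ty":0,"tz":0,"twist":0.175,"grip":1},{"tx":0,"ty":0,"tz":0,"twist":0.175,"grip":1},{"tx":0,"ty":0,"tz":0,"twist":0.175,"grip":1},{"tx":0,"ty":0,"tz":0,"twist":0.175,"grip":1},{"tx":0,"ty":0,"tz":0,"twist":0.175,"grip":1},{"tx":0,"ty":0,"tz":0,"twist":0.175,"grip":1}]}}

```text
time: 1.35
position: [0.2529, 0.516, 0.2134]
eef_rot: [180.0, 0.1, 53.3]
contact_force: [-0.0, -1.2, 0.4]
opening: 0.0915
```

Emit:
{"api": "move_arm", "payload": {"increments": [{"tx":0,"ty":0,"tz":0,"twist":0.175,"grip":1},{"tx":0,"ty":0,"tz":0,"twist":0.175,"grip":1},{"tx":0,"ty":0,"tz":0,"twist":0.175,"grip":1},{"tx":0,"ty":0,"tz":0,"twist":0.175,"grip":1},{"tx":6,"ty":52,"tz":0,"twist":0,"grip":1},{"tx":6,"ty":52,"tz":0,"twist":0,"grip":1},{"tx":6,"ty":52,"tz":0,"twist":0,"grip":1},{"tx":6,"ty":52,"tz":0,"twist":0,"grip":1},{"tx":6,"ty":52,"tz":0,"twist":0,"grip":1},{"tx":6,"ty":52,"tz":0,"twist":0,"grip":1}]}}

```text
time: 2.6
position: [0.3611, 0.2197, 0.2138]
eef_rot: [180.0, 0.0, 13.5]
contact_force: [0.5, 0.3, 0.8]
opening: 0.0908
```

Emit:
{"api": "move_arm", "payload": {"increments": [{"tx":6,"ty":52,"tz":0,"twist":0,"grip":1},{"tx":6,"ty":52,"tz":0,"twist":0,"grip":1},{"tx":6,"ty":52,"tz":0,"twist":0,"grip":1},{"tx":6,"ty":52,"tz":0,"twist":0,"grip":1},{"tx":6,"ty":52,"tz":0,"twist":0,"grip":1},{"tx":6,"ty":52,"tz":0,"twist":0,"grip":1},{"tx":6,"ty":52,"tz":0,"twist":0,"grip":1},{"tx":5,"ty":52,"tz":0,"twist":0,"grip":1},{"tx":0,"ty":0,"tz":30,"twist":0,"grip":1},{"tx":0,"ty":0,"tz":30,"twist":0,"grip":1}]}}

```text
time: 3.85
position: [0.5038, -0.173, 0.1528]
eef_rot: [-180.0, 0.0, 13.4]
contact_force: [0.0, -0.7, 0.9]
opening: 0.0913
```

Emit:
{"api": "move_arm", "payload": {"increments": [{"tx":0,"ty":0,"tz":32,"twist":0,"grip":1},{"tx":0,"ty":0,"tz":32,"twist":0,"grip":1},{"tx":0,"ty":0,"tz":20,"twist":0,"grip":1},{"tx":0,"ty":0,"tz":10,"twist":0,"grip":1},{"tx":0,"ty":0,"tz":0,"twist":0,"grip":0},{"tx":0,"ty":0,"tz":0,"twist":0,"grip":0},{"tx":0,"ty":0,"tz":0,"twist":0,"grip":0},{"tx":0,"ty":0,"tz":0,"twist":0,"grip":0},{"tx":0,"ty":0,"tz":0,"twist":0,"grip":0},{"tx":0,"ty":0,"tz":0,"twist":0,"grip":0}]}}

```text
time: 5.1
position: [0.5039, -0.1722, 0.06]
eef_rot: [180.0, -0.0, 13.5]
contact_force: [0.1, -0.2, -0.5]
opening: 0.0339
```

Emit:
{"api": "move_arm", "payload": {"increments": [{"tx":0,"ty":0,"tz":0,"twist":0,"grip":0},{"tx":0,"ty":0,"tz":0,"twist":0,"grip":0},{"tx":0,"ty":0,"tz":0,"twist":0,"grip":0},{"tx":0,"ty":0,"tz":-10,"twist":0,"grip":0},{"tx":0,"ty":0,"tz":-20,"twist":0,"grip":0},{"tx":0,"ty":0,"tz":-20,"twist":0,"grip":0},{"tx":0,"ty":0,"tz":-20,"twist":0,"grip":0},{"tx":0,"ty":0,"tz":0,"twist":0,"grip":0}]}}

```text
time: 6.1
position: [0.5051, -0.1727, 0.1317]
eef_rot: [179.9, -0.2, 13.5]
contact_force: [-0.8, -0.1, -1.5]
opening: 0.0263
```

Run:
```python
from h import *
snap("side","s1")
```

```text
(no output)
```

View pics/s1.png

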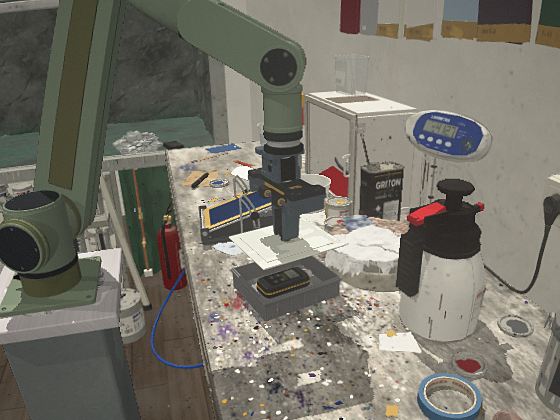

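Lid is lifted level, at about (285,245). The gauge lies in the box at (282,280).

Emit:
{"api": "move_arm", "payload": {"increments": [{"tx":-7,"ty":22,"tz":0,"twist":0,"grip":0},{"tx":-13,"ty":44,"tz":0,"twist":0,"grip":0},{"tx":-13,"ty":44,"tz":0,"twist":0,"grip":0},{"tx":-13,"ty":44,"tz":0,"twist":0,"grip":0},{"tx":-13,"ty":43,"tz":0,"twist":0,"grip":0},{"tx":-7,"ty":22,"tz":0,"twist":0,"grip":0},{"tx":0,"ty":0,"tz":30,"twist":0,"grip":0},{"tx":0,"ty":0,"tz":30,"twist":0,"grip":0},{"tx":0,"ty":0,"tz":22,"twist":0,"grip":0},{"tx":0,"ty":0,"tz":10,"twist":0,"grip":0}]}}

```text
time: 7.4
position: [0.49, -0.399, 0.0359]
eef_rot: [-179.8, 0.1, 13.5]
contact_force: [-0.1, 0.0, -0.8]
opening: 0.0256
```

Emit:
{"api": "move_arm", "payload": {"increments": [{"tx":0,"ty":0,"tz":6,"twist":0,"grip":0},{"tx":0,"ty":0,"tz":5,"twist":0,"grip":0},{"tx":0,"ty":0,"tz":4,"twist":0,"grip":0},{"tx":0,"ty":0,"tz":3,"twist":0,"grip":0},{"tx":0,"ty":0,"tz":2,"twist":0,"grip":0},{"tx":0,"ty":0,"tz":0,"twist":0,"grip":0}]}}

```text
time: 8.15
position: [0.4911, -0.4006, 0.0199]
eef_rot: [180.0, -0.0, 13.5]
contact_force: [-1.8, 2.1, 8.4]
opening: 0.0257
```

Contact is felt at 8 N. Release, rise, and clear the view.

Emit:
{"api": "move_arm", "payload": {"increments": [{"tx":0,"ty":0,"tz":0,"twist":0,"grip":1},{"tx":0,"ty":0,"tz":0,"twist":0,"grip":1},{"tx":0,"ty":0,"tz":0,"twist":0,"grip":1},{"tx":0,"ty":0,"tz":0,"twist":0,"grip":1},{"tx":0,"ty":0,"tz":0,"twist":0,"grip":1},{"tx":0,"ty":0,"tz":-10,"twist":0,"grip":1},{"tx":0,"ty":0,"tz":-30,"twist":0,"grip":1},{"tx":0,"ty":0,"tz":-50,"twist":0,"grip":1},{"tx":0,"ty":0,"tz":-50,"twist":0,"grip":1},{"tx":0,"ty":0,"tz":0,"twist":0,"grip":1}]}}

```text
time: 9.4
position: [0.4932, -0.4024, 0.1637]
eef_rot: [179.5, -0.4, 13.5]
contact_force: [0.2, 1.8, 0.3]
opening: 0.091
```

```bash
cat > m2.py <<'E'
from h import *
im,D,P=snap('top','t1');im=im.astype(int);P[D==0]=-9
u,v=np.meshgrid(np.arange(560),np.arange(420));r,g,b=im[...,0],im[...,1],im[...,2]
m=(P[...,2]>.006)&(P[...,2]<.03)&(r>140)&(abs(P[...,0]-.49)<.13)&(abs(P[...,1]+.4)<.12)
pts=P[m];print('lid',m.sum(),np.median(pts[:,2]));c=pts.mean(0);n=np.linalg.svd(pts-c)[2][2];print('n',n,cv2.minAreaRect((pts[:,:2]*1000).astype(np.float32)))
m=(abs(P[...,0]-.504)<.08)&(abs(P[...,1]+.173)<.065)&(P[...,2]>.022)&(P[...,2]<.045)
m=cv2.morphologyEx(m.astype(np.uint8),cv2.MORPH_OPEN,np.ones((3,3)))
k,l,st,_=cv2.connectedComponentsWithStats(m)
for i in range(1,k):
  if st[i][4]>80: q=P[l==i];print('blob',st[i],np.median(q[:,2]),cv2.minAreaRect((q[:,:2]*1000).astype(np.float32)))
cr=im[175:290,320:500].astype(np.uint8)[...,::-1];cv2.imwrite('pics/t1c.png',cv2.resize(cr,None,fx=4,fy=4,interpolation=cv2.INTER_CUBIC))
E
python3 m2.py
```

```text
lid 2490 0.01220008223767477
n [0.00238689 0.00354839 0.99999086] ((490.35186767578125, -388.1490173339844), (208.01731872558594, 259.8826904296875), 88.97540283203125)
blob [361 217  28  43 737] 0.03240093988957704 ((506.8932189941406, -163.10748291015625), (122.40780639648438, 56.62796401977539), 13.349791526794434)
```

View pics/t1c.png

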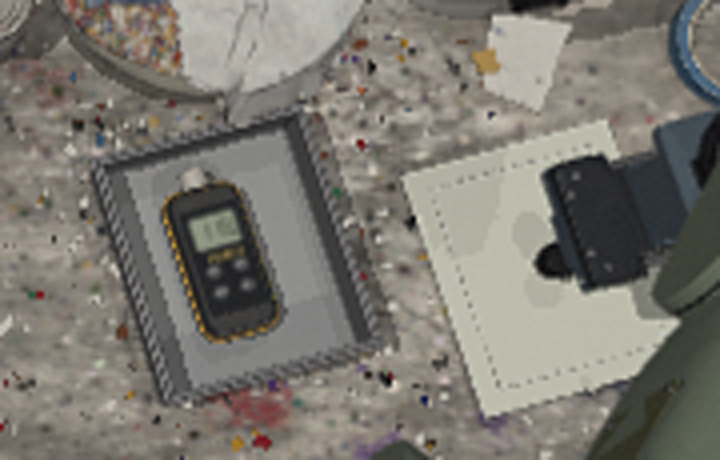

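Lid lies flat (top 12 mm, normal vertical). The gauge is in the box at (0.507, −0.163), yaw 13.3°, with its probe toward +x.

Emit:
{"api": "move_arm", "payload": {"increments": [{"tx":7,"ty":-23,"tz":0,"twist":0,"grip":0.82},{"tx":14,"ty":-46,"tz":0,"twist":0,"grip":0.82},{"tx":14,"ty":-46,"tz":0,"twist":0,"grip":0.82},{"tx":14,"ty":-46,"tz":0,"twist":0,"grip":0.82},{"tx":13,"ty":-46,"tz":0,"twist":0,"grip":0.82},{"tx":7,"ty":-23,"tz":0,"twist":0,"grip":0.82},{"tx":0,"ty":0,"tz":30,"twist":0,"grip":0.82},{"tx":0,"ty":0,"tz":30,"twist":0,"grip":0.82},{"tx":0,"ty":0,"tz":20,"twist":0,"grip":0.82},{"tx":0,"ty":0,"tz":0,"twist":0,"grip":0.82}]}}

```text
time: 10.7
position: [0.5016, -0.1589, 0.0754]
eef_rot: [-179.8, 0.3, 13.5]
contact_force: [-1.2, -0.4, 0.3]
opening: 0.0747
```

Run:
```python
from h import *
o=get_obs();print(o['position'],o['eef_rot'],o['opening'])
im=snap("top","t2")[0];c=snap("side","s2")[0][200:350,190:390]
cv2.imwrite('pics/s2c.png',np.hstack([cv2.resize(c,(600,450)) ])[...,::-1])
```

```text
[ 0.50155289 -0.15890666  0.07536041] [-179.76009836    0.33881264   13.54824371] 0.07469256175646467
```

View pics/s2c.png

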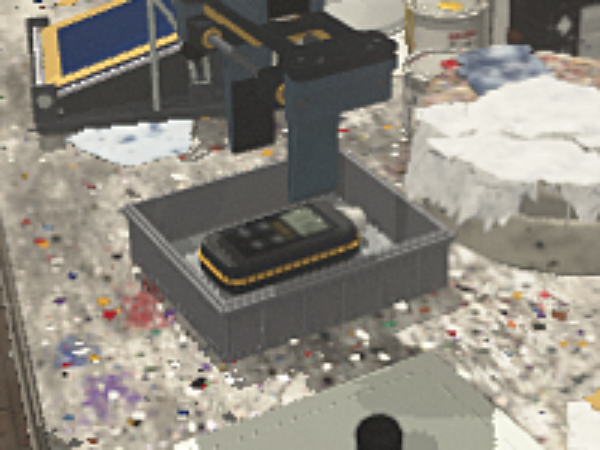

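Fingers straddle the gauge, jaw plane slightly off. I'll correct by about 4/5 mm and descend.

Emit:
{"api": "move_arm", "payload": {"increments": [{"tx":4,"ty":5,"tz":0,"twist":0,"grip":0.82},{"tx":0,"ty":0,"tz":20,"twist":0,"grip":0.82},{"tx":0,"ty":0,"tz":20,"twist":0,"grip":0.82},{"tx":0,"ty":0,"tz":10,"twist":0,"grip":0.82},{"tx":0,"ty":0,"tz":5,"twist":0,"grip":0.82},{"tx":0,"ty":0,"tz":0,"twist":0,"grip":0.82}]}}

```text
time: 11.55
position: [0.5096, -0.1648, 0.0232]
eef_rot: [180.0, -0.0, 13.5]
contact_force: [0.5, 0.2, 0.0]
opening: 0.0745
```

Emit:
{"api": "move_arm", "payload": {"increments": [{"tx":0,"ty":0,"tz":6,"twist":0,"grip":0.82},{"tx":0,"ty":0,"tz":4,"twist":0,"grip":0.82},{"tx":0,"ty":0,"tz":0,"twist":0,"grip":0.82},{"tx":0,"ty":0,"tz":0,"twist":0,"grip":0.82}]}}

```text
time: 12.05
position: [0.5094, -0.1647, 0.013]
eef_rot: [-180.0, -0.0, 13.5]
contact_force: [0.8, -0.5, 1.2]
opening: 0.0748
```

Emit:
{"api": "move_arm", "payload": {"increments": [{"tx":-2.5,"ty":-2,"tz":0,"twist":0,"grip":0.82},{"tx":0,"ty":0,"tz":0,"twist":0,"grip":0.82},{"tx":0,"ty":0,"tz":0,"twist":0,"grip":0},{"tx":0,"ty":0,"tz":0,"twist":0,"grip":0},{"tx":0,"ty":0,"tz":0,"twist":0,"grip":0},{"tx":0,"ty":0,"tz":0,"twist":0,"grip":0},{"tx":0,"ty":0,"tz":0,"twist":0,"grip":0},{"tx":0,"ty":0,"tz":0,"twist":0,"grip":0}]}}

```text
time: 13.05
position: [0.5064, -0.1633, 0.0129]
eef_rot: [-180.0, -0.0, 13.5]
contact_force: [-0.9, 1.2, -0.5]
opening: 0.0553
```

Emit:
{"api": "move_arm", "payload": {"increments": [{"tx":0,"ty":0,"tz":-10,"twist":0,"grip":0},{"tx":0,"ty":0,"tz":-20,"twist":0,"grip":0},{"tx":0,"ty":0,"tz":-30,"twist":0,"grip":0},{"tx":0,"ty":0,"tz":-30,"twist":0,"grip":0},{"tx":0,"ty":0,"tz":-30,"twist":0,"grip":0},{"tx":0,"ty":0,"tz":-30,"twist":0,"grip":0},{"tx":0,"ty":0,"tz":-30,"twist":0,"grip":0},{"tx":0,"ty":0,"tz":-15,"twist":0,"grip":0},{"tx":0,"ty":0,"tz":0,"twist":0,"grip":0},{"tx":0,"ty":0,"tz":0,"twist":0,"grip":0}]}}

```text
time: 14.3
position: [0.5056, -0.1631, 0.2067]
eef_rot: [-179.9, 0.1, 13.5]
contact_force: [-0.1, -0.9, -2.6]
opening: 0.0552
```

Run:
```python
from h import *
print(get_obs()['position'])
im=snap("side","s3")[0];c=im[100:340,140:400]
cv2.imwrite('pics/s3c.png',cv2.resize(c,(650,600))[...,::-1])
```

```text
[ 0.50558287 -0.16306236  0.20669246]
```

View pics/s3c.png

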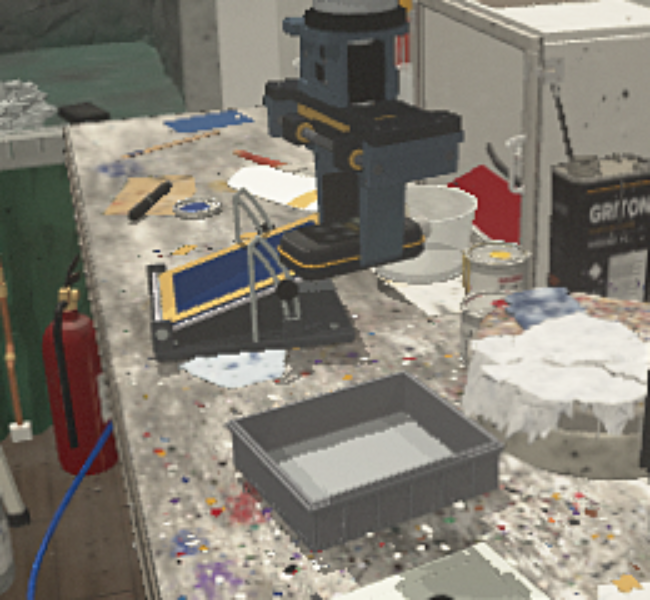

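Emit:
{"api": "move_arm", "payload": {"increments": [{"tx":3,"ty":-23,"tz":0,"twist":0,"grip":0},{"tx":6,"ty":-47,"tz":0,"twist":0,"grip":0},{"tx":6,"ty":-47,"tz":0,"twist":0,"grip":0},{"tx":6,"ty":-47,"tz":0,"twist":0,"grip":0},{"tx":6,"ty":-47,"tz":0,"twist":0,"grip":0},{"tx":6,"ty":-47,"tz":0,"twist":0,"grip":0},{"tx":5,"ty":-47,"tz":0,"twist":0.1,"grip":0},{"tx":3,"ty":-24,"tz":0,"twist":0.1,"grip":0},{"tx":0,"ty":0,"tz":0,"twist":0.125,"grip":0},{"tx":0,"ty":0,"tz":0,"twist":0,"grip":0}]}}

```text
time: 15.6
position: [0.4712, 0.1664, 0.2069]
eef_rot: [179.9, 0.1, -5.0]
contact_force: [0.2, 0.5, -1.5]
opening: 0.055
```

Emit:
{"api": "move_arm", "payload": {"increments": [{"tx":0,"ty":0,"tz":25,"twist":0,"grip":0},{"tx":0,"ty":0,"tz":25,"twist":0,"grip":0},{"tx":0,"ty":0,"tz":25,"twist":0,"grip":0},{"tx":0,"ty":0,"tz":15,"twist":0,"grip":0},{"tx":0,"ty":0,"tz":0,"twist":0,"grip":0},{"tx":0,"ty":0,"tz":0,"twist":0,"grip":0}]}}

```text
time: 16.35
position: [0.4725, 0.1664, 0.1187]
eef_rot: [-180.0, -0.1, -5.1]
contact_force: [-0.0, 0.1, -2.1]
opening: 0.0554
```

Emit:
{"api": "move_arm", "payload": {"increments": [{"tx":-3,"ty":0,"tz":8,"twist":0,"grip":0},{"tx":0,"ty":0,"tz":8,"twist":0,"grip":0},{"tx":0,"ty":0,"tz":4,"twist":0,"grip":0},{"tx":0,"ty":0,"tz":2,"twist":0,"grip":0},{"tx":0,"ty":0,"tz":2,"twist":0,"grip":0},{"tx":0,"ty":0,"tz":0,"twist":0,"grip":0}]}}

```text
time: 17.1
position: [0.4688, 0.1666, 0.0939]
eef_rot: [-180.0, 0.0, -5.1]
contact_force: [0.1, 0.9, -1.6]
opening: 0.0555
```

Emit:
{"api": "move_arm", "payload": {"increments": [{"tx":0,"ty":0,"tz":1.5,"twist":0,"grip":0},{"tx":0,"ty":0,"tz":1.5,"twist":0,"grip":0},{"tx":0,"ty":0,"tz":1,"twist":0,"grip":0},{"tx":0,"ty":0,"tz":0,"twist":0,"grip":0}]}}

```text
time: 17.6
position: [0.4688, 0.1665, 0.0899]
eef_rot: [180.0, 0.0, -5.1]
contact_force: [0.3, -0.6, -1.3]
opening: 0.0553
```

Emit:
{"api": "move_arm", "payload": {"increments": [{"tx":0,"ty":0,"tz":1.5,"twist":0,"grip":0},{"tx":0,"ty":0,"tz":1.5,"twist":0,"grip":0},{"tx":0,"ty":0,"tz":0,"twist":0,"grip":0}]}}

```text
time: 17.98
position: [0.469, 0.1667, 0.0875]
eef_rot: [-180.0, -0.0, -5.1]
contact_force: [-2.3, -0.2, 5.1]
opening: 0.0551
```

Emit:
{"api": "move_arm", "payload": {"increments": [{"tx":0,"ty":0,"tz":1,"twist":0,"grip":0},{"tx":0,"ty":0,"tz":1,"twist":0,"grip":0},{"tx":0,"ty":0,"tz":0,"twist":0,"grip":0}]}}

```text
time: 18.35
position: [0.4688, 0.1668, 0.0857]
eef_rot: [-180.0, -0.0, -5.1]
contact_force: [-3.5, 0.1, 7.9]
opening: 0.0553
```

Emit:
{"api": "move_arm", "payload": {"increments": [{"tx":0,"ty":0,"tz":1,"twist":0,"grip":0},{"tx":0,"ty":0,"tz":1,"twist":0,"grip":0},{"tx":0,"ty":0,"tz":0,"twist":0,"grip":0}]}}

```text
time: 18.73
position: [0.4686, 0.1669, 0.0837]
eef_rot: [-180.0, -0.0, -5.1]
contact_force: [-2.5, 0.5, 7.4]
opening: 0.0553
```

The gauge pivots in the grip at a steady ~9 N. I'll continue in small steps.

Emit:
{"api": "move_arm", "payload": {"increments": [{"tx":0,"ty":0,"tz":1,"twist":0,"grip":0},{"tx":0,"ty":0,"tz":1,"twist":0,"grip":0},{"tx":0,"ty":0,"tz":0.7,"twist":0,"grip":0},{"tx":0,"ty":0,"tz":0,"twist":0,"grip":0}]}}

```text
time: 19.23
position: [0.4684, 0.1669, 0.0808]
eef_rot: [-180.0, 0.0, -5.1]
contact_force: [-3.8, 0.0, 6.2]
opening: 0.0549
```

Emit:
{"api": "move_arm", "payload": {"increments": [{"tx":0,"ty":0,"tz":1,"twist":0,"grip":0},{"tx":0,"ty":0,"tz":1,"twist":0,"grip":0},{"tx":0,"ty":0,"tz":0,"twist":0,"grip":0}]}}

```text
time: 19.6
position: [0.4684, 0.1668, 0.0787]
eef_rot: [-180.0, 0.0, -5.1]
contact_force: [-3.7, -0.1, 4.9]
opening: 0.0553
```

Emit:
{"api": "move_arm", "payload": {"increments": [{"tx":0,"ty":0,"tz":0.7,"twist":0,"grip":0},{"tx":0,"ty":0,"tz":0.6,"twist":0,"grip":0},{"tx":0,"ty":0,"tz":0,"twist":0,"grip":0}]}}

```text
time: 19.98
position: [0.4685, 0.1668, 0.0771]
eef_rot: [-180.0, 0.0, -5.1]
contact_force: [-3.4, 1.8, 4.8]
opening: 0.0551
```

```bash
cat > m3.py <<'E'
from h import *
import sys
o=get_obs();print(o['position'],o['contact_force'],o['wrist_torque'])
im=snap("side","s"+sys.argv[1])[0];c=im[150:260,180:310]
cv2.imwrite(f'pics/s{sys.argv[1]}c.png',cv2.resize(c,(708,600),interpolation=cv2.INTER_CUBIC)[...,::-1])
E
python3 m3.py 4
```

```text
[0.46849068 0.16679124 0.0770808 ] [-3.37239638  1.8458806   4.75754297] [0.27956376 0.56412164 0.1264408 ]
```

View pics/s4c.png

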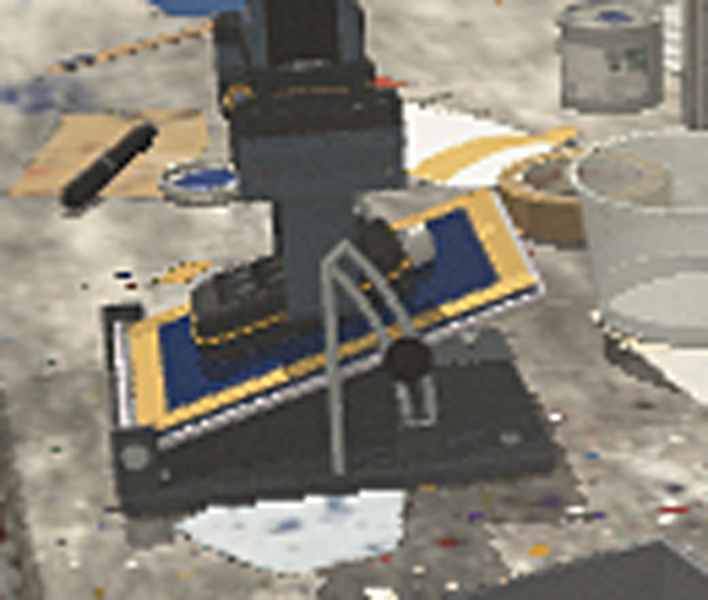

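Gauge is nearly aligned (yellow line at (300,335) close to the panel slope), inside the blue. The lower end may still be slightly up, so I'll keep pressing and watch for a force rise.

Emit:
{"api": "move_arm", "payload": {"increments": [{"tx":0,"ty":0,"tz":0.5,"twist":0,"grip":0},{"tx":0,"ty":0,"tz":0.5,"twist":0,"grip":0},{"tx":0,"ty":0,"tz":0,"twist":0,"grip":0}]}}

```text
time: 20.4
position: [0.4685, 0.1668, 0.0763]
eef_rot: [-180.0, 0.0, -5.1]
contact_force: [-4.5, 1.3, 8.5]
opening: 0.055
```

```bash
python3 -c "
from rig import *;o=get_obs();print(o['contact_force'],o['wrist_torque'])"
```

```text
[-4.50665334  1.30143627  8.49569013] [0.35109612 0.82362766 0.17063034]
```

Emit:
{"api": "move_arm", "payload": {"increments": [{"tx":0,"ty":0,"tz":0.5,"twist":0,"grip":0},{"tx":0,"ty":0,"tz":0,"twist":0,"grip":0},{"tx":0,"ty":0,"tz":0,"twist":0,"grip":0}]}}

```text
time: 20.78
position: [0.4686, 0.1668, 0.0763]
eef_rot: [-180.0, 0.0, -5.1]
contact_force: [-6.7, 1.2, 11.0]
opening: 0.0551
```

```bash
cat > m4.py <<'E'
from h import *
import sys
o=get_obs();print(o['contact_force'],o['wrist_torque'])
im,D,P=snap('side','q'+sys.argv[1]);P[D==0]=-9
T=snap('top','w'+sys.argv[1]);
a=np.radians(-5.1);X=np.array([np.cos(a),np.sin(a)]);Y=np.array([-X[1],X[0]])
for name,PP,imm,D in (('side',P,im,D),('top',T[2],T[0],T[1])):
  d=PP[...,:2]-np.array([.4732,.1663]);x=d@X;y=d@Y
  z=PP[...,2]-.0697-np.tan(np.radians(17.1))*x
  g=(D>0)&(abs(x)<.08)&(abs(y)<.024)&(z>.018)&(z<.034)&(abs(x+.005)>.028)
  xx,yy,zz=x[g],y[g],z[g]
  if g.sum()>20:
    A=np.c_[xx,yy,np.ones(len(xx))];w=np.linalg.lstsq(A,zz,rcond=None)[0]
    r=zz-A@w;k=abs(r)<2*r.std();w=np.linalg.lstsq(A[k],zz[k],rcond=None)[0]
    print(name,'gauge top',g.sum(),'rel slope deg',np.degrees(w[:2]),'offset',w[2],'std',r.std(),xx.min(),xx.max(),'lo/hi',np.sum(xx<-.03),np.sum(xx>.02))
  f=(D>0)&(imm[...,2].astype(int)>imm[...,0]+30.)&(abs(x)<.08)&(abs(y)<.053)&(abs(z)<.012)
  if f.sum()>20:
    A=np.c_[x[f],y[f],np.ones(f.sum())];w=np.linalg.lstsq(A,z[f],rcond=None)[0];print(name,'face',f.sum(),np.degrees(w[:2]),w[2])
E
python3 m4.py 1
```

```text
[-6.68954974  1.21649003 10.99632865] [0.36373472 0.93876054 0.16627358]
side gauge top 161 rel slope deg [-2.06224696  3.63197837] offset 0.026371380245120958 std 0.002617603679773658 -0.06812068427637792 0.0497811194350829 lo/hi 107 54
side face 234 [0.04760181 0.08176765] 0.0013113192900993775
top gauge top 23 rel slope deg [-8.67726093 -6.54814673] offset 0.021849390170456975 std 0.002202859727371599 -0.04320199305867889 -0.03401761325623286 lo/hi 23 0
top face 26 [ -6.16250868 -16.53432304] 0.006133882360215883
```

```bash
cat > m5.py <<'E'
from h import *
def fit(P,D,im,c,yaw,z0,slope):
  a=np.radians(yaw);X=np.array([np.cos(a),np.sin(a)]);Y=np.array([-X[1],X[0]])
  d=P[...,:2]-np.array(c);x=d@X;y=d@Y;z=P[...,2]-z0-np.tan(np.radians(slope))*x
  g=(D>0)&(abs(x)<.058)&(abs(y)<.02)&(z>.014)&(z<.04)&(abs(x)>.024)&(im.max(-1)<110)
  xx,zz=x[g],z[g];k=np.ones(len(xx),bool)
  for _ in range(6):
    w=np.polyfit(xx[k],zz[k],1);r=zz-np.polyval(w,xx);k=abs(r)<max(2.5*1.5*np.median(abs(r)),.002)
  print(k.sum(),'slope',np.degrees(w[0]),'off',w[1],'lo',np.median(zz[xx<0])if (xx<0).any() else 0,'hi',np.median(zz[xx>0]) if (xx>0).any() else 0,(xx<0).sum(),(xx>0).sum())
fit(cloud('side',np.load('s3.npy')),np.load('s3.npy'),np.load('s3_im.npy'),(.5056,-.163),13.5,.2,0)
Ds=[]
for i in range(6):
  im,D=read_camera('side');D=D.copy();D[D==0]=np.nan;Ds.append(D)
D=np.nan_to_num(np.nanmedian(Ds,0))
fit(cloud('side',D),D,im,(.4735,.1665),-5.1,.0697+.0013,17.1)
T=get_obs();print(T['position'],T['contact_force'],T['wrist_torque'],T['time'])
E
python3 m5.py
```

```text
144 slope -0.26551655105751953 off 0.026452468708880284 lo 0.026649477712062247 hi 0.02579468862813583 136 13
89 slope -0.6779775220226648 off 0.02720451806929718 lo 0.027783106300715815 hi 0.026006915137211543 74 24
[0.46857802 0.16674707 0.07628972] [-6.04781269  0.78774068 11.47266999] [0.39656211 0.95976276 0.11454384] 21.175
```

Emit:
{"api": "move_arm", "payload": {"increments": [{"tx":0,"ty":0,"tz":0.4,"twist":0,"grip":0},{"tx":0,"ty":0,"tz":0,"twist":0,"grip":0},{"tx":0,"ty":0,"tz":0,"twist":0,"grip":0}]}}

```text
time: 21.55
position: [0.4686, 0.1667, 0.0762]
eef_rot: [-180.0, 0.0, -5.1]
contact_force: [-5.9, 0.8, 14.5]
opening: 0.0552
```

```bash
python3 m5.py; python3 m3.py 5
```

```text
144 slope -0.26551655105751953 off 0.026452468708880284 lo 0.026649477712062247 hi 0.02579468862813583 136 13
87 slope -0.5629453016109538 off 0.02725839211014791 lo 0.02763953136734137 hi 0.026575123529938655 72 23
[0.46860383 0.1667534  0.07623785] [-7.52327904  1.17545825 13.76349215] [0.36952933 1.12420165 0.17344615] 21.85
[0.46860383 0.1667534  0.07623785] [-7.52327904  1.17545825 13.76349215] [0.36952933 1.12420165 0.17344615]
```

View pics/s5c.png

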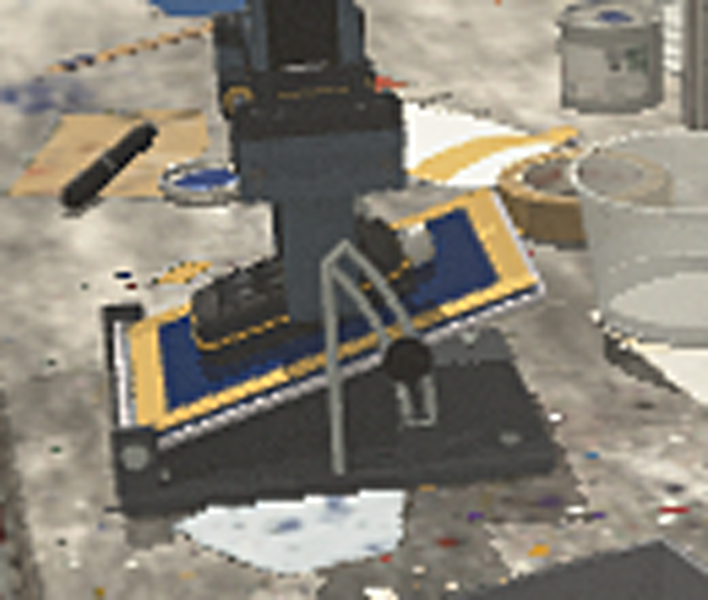

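```bash
cat > m6.py <<'E'
from h import *
c=calibration('side');K=np.array(c['K']);dist=np.array(c['distortion']);E=np.array(c['eye']);Rc=Rot(c)
def line(name,ctr,yaw,z0,slope,w=.028):
  im=np.load(name+'_im.npy').astype(int);D=np.load(name+'.npy');Pc=cloud('side',D)
  a=np.radians(yaw);s=np.radians(slope)
  X=np.array([np.cos(a)*np.cos(s),np.sin(a)*np.cos(s),np.sin(s)]);Y=np.array([-np.sin(a),np.cos(a),0]);Z=np.cross(X,Y);O=np.array([*ctr,z0])
  loc=(Pc-O)@np.c_[X,Y,Z]
  m=(im[...,0]>im[...,2]+25)&(im[...,0]>70)&(D>0)&(abs(loc[...,0])<.075)&(loc[...,1]>-.04)&(loc[...,1]<.0)&(loc[...,2]>.003)&(loc[...,2]<.03)
  v,u=np.nonzero(m)
  p=cv2.undistortPoints(np.stack([u,v],-1).reshape(-1,1,2).astype(float),K,dist).reshape(-1,2)
  ray=np.c_[p,np.ones(len(p))]@Rc.T
  t=((O-Y*w-E)@Y)/(ray@Y);Q=(E+ray*t[:,None]-O)@np.c_[X,Y,Z]
  Q=Q[(abs(Q[:,0])<.045)];print(name,len(Q))
  for lo in np.arange(-.045,.045,.01):
    k=(Q[:,0]>=lo)&(Q[:,0]<lo+.01)
    if k.any(): print('  x %.3f h %.1f mm n %d'%(lo+.005,1000*Q[k,2].mean(),k.sum()))
  k=np.ones(len(Q),bool)
  for _ in range(5):
    f=np.polyfit(Q[k,0],Q[k,2],1);k=abs(Q[:,2]-np.polyval(f,Q[:,0]))<.003
  print('  slope',np.degrees(f[0]),'h0',f[1],k.sum())
line('s2',(.5065,-.163),13.4,.006,0)
line('s3',(.5056,-.163),13.5,.2,0)
line('s4',(.4735,.1665),-5.1,.071,17.1)
line('s5',(.4735,.1665),-5.1,.071,17.1)
E
python3 m6.py
```

```text
s2 70
  x -0.040 h 14.8 mm n 7
  x -0.030 h 15.4 mm n 7
  x -0.020 h 23.2 mm n 11
  x -0.010 h 15.6 mm n 7
  x 0.000 h 15.5 mm n 7
  x 0.010 h 15.4 mm n 7
  x 0.020 h 16.2 mm n 8
  x 0.030 h 19.2 mm n 9
  x 0.040 h 18.4 mm n 7
  slope 1.2554892246436282 h0 0.015722839136494866 64
s3 39
  x -0.040 h 13.7 mm n 9
  x -0.030 h 14.0 mm n 8
  x -0.020 h 17.7 mm n 6
  x 0.020 h 14.1 mm n 2
  x 0.030 h 13.9 mm n 7
  x 0.040 h 16.0 mm n 7
  slope 0.7662887472707132 h0 0.014205404742100086 37
s4 23
  x -0.040 h 15.4 mm n 4
  x -0.030 h 15.1 mm n 5
  x -0.020 h 15.0 mm n 4
  x 0.020 h 14.2 mm n 2
  x 0.030 h 13.6 mm n 2
  x 0.040 h 16.2 mm n 6
  slope -0.6362829927831329 h0 0.014779869152077909 21
s5 22
  x -0.040 h 13.6 mm n 5
  x -0.030 h 13.6 mm n 5
  x -0.020 h 13.7 mm n 2
  x 0.020 h 14.2 mm n 2
  x 0.030 h 13.6 mm n 2
  x 0.040 h 16.2 mm n 6
  slope 0.7531961676255898 h0 0.013993879060296317 20
```

The bezel-line check agrees: slope matches the level-held reference and the height above the face is 14.0 mm, the same as in the box, so it is flush. I'll ease the push to mid-range and verify.

Emit:
{"api": "move_arm", "payload": {"increments": [{"tx":0,"ty":0,"tz":-0.5,"twist":0,"grip":0},{"tx":0,"ty":0,"tz":0,"twist":0,"grip":0},{"tx":0,"ty":0,"tz":0,"twist":0,"grip":0},{"tx":0,"ty":0,"tz":0,"twist":0,"grip":0},{"tx":0,"ty":0,"tz":0,"twist":0,"grip":0}]}}

```text
time: 22.52
position: [0.4686, 0.1667, 0.0763]
eef_rot: [-180.0, 0.0, -5.1]
contact_force: [-5.9, 1.1, 11.0]
opening: 0.0553
```

```bash
cat >> m6.py <<'E'
snap('side','s6');line('s6',(.4735,.1665),-5.1,.071,17.1)
F=[]
for i in range(6): read_camera('side');F.append(get_obs()['contact_force'])
print('force',np.mean(F,0),np.std(F,0),get_obs()['opening'])
# plate shift between start and now: template of upper right plate corner; bystanders too
A=cv2.imread('pics/s0.png');B=cv2.imread('pics/s6.png')
for n,(x0,y0,x1,y1) in {'plate corner':(262,180,286,210),'plate low':(198,205,222,235),'cup':(290,172,330,215),'tin':(326,195,352,222)}.items():
  r=cv2.matchTemplate(B[y0-6:y1+6,x0-6:x1+6],A[y0:y1,x0:x1],cv2.TM_CCOEFF_NORMED);_,mx,_,l=cv2.minMaxLoc(r);print(n,'shift px',l[0]-6,l[1]-6,round(mx,3))
im,D,P=snap('top','t9');m=(D>0)&(P[...,2]>.006)&(P[...,2]<.03)&(im[...,0]>140)&(abs(P[...,0]-.49)<.07)&(abs(P[...,1]+.4)<.06)
q=P[m];print('lid',len(q),np.median(q[:,2]),np.linalg.svd(q-q.mean(0),full_matrices=False)[2][2])
E
python3 m6.py | tail -14
```

```text
s6 22
  x -0.040 h 13.6 mm n 5
  x -0.030 h 13.6 mm n 5
  x -0.020 h 13.7 mm n 2
  x 0.020 h 14.2 mm n 2
  x 0.030 h 13.6 mm n 2
  x 0.040 h 16.2 mm n 6
  slope 0.7531961676255898 h0 0.013993879060296317 20
force [-5.67946373  0.5543432  10.37655494] [0.56640809 0.43889035 0.31151666] 0.05508967448951425
plate corner shift px 0 0 0.976
plate low shift px 0 0 0.951
cup shift px 0 0 0.988
tin shift px 0 0 0.998
lid 1894 0.012906000989985178 [ 0.00105758 -0.00240348 -0.99999655]
```

All checks are good: about 13 N, flush, plate unmoved. Handing in.

```bash
python3 -c "
from rig import *;print(sign_off())"
```

```text
the job is handed in; nothing more can be done
None
```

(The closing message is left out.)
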